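# Fetch the mailing tube out of the half-extending drawer

## Task

Pull the cabinet's upper drawer out to its stop; it does not come all the way, and the mailing tube lying in it is longer than the gap. Take hold of the tube, tilt its front end up and draw it out slantwise from under the cabinet's top without forcing it, and finish holding the whole tube still in the gripper, well clear above the top of the cabinet (a good 5 cm). Leave the drawer open with the staples carton in it, and do not disturb the other things on the table and the cabinet.

Things in the scene. Friction and masses are not known exactly. Their poses are not given: they have to be found in the camera images.
- cabinet: Fixed grey steel drawer cabinet, 400 deep (x) x 270 wide (y) x 204 mm high. Origin: centre of its underside on the table. Front edge at its x = -200 mm. The deep upper drawer slides out along its -x; the shallow lower one does not open. The top panel, 12 mm thick, underside 192 mm above the table, covers the full depth: what is not pulled out lies under it.
- drawer (a joint): How far the upper drawer is pulled out, m: 0 shut, 0.22 at its stop, where 140 mm of the drawer's inside still lies under the cabinet's top. It starts ajar and slides with about 3 N of friction, staying where it is left.
- drawer_handle (a point): Middle of the upper drawer's steel bow handle: a level bar 10 mm thick, 120 mm long along the cabinet's y, 40 mm in front of the drawer's front, 152 mm above the table, on a post at each end. Moves with the drawer; axes as the cabinet's. The drawer's front is 18 mm thick, 264 mm wide, its top edge 177 mm above the table.
- drawer_in (a point): Centre of the drawer's inner floor, 72 mm above the table; moves with the drawer; axes as the cabinet's. The inside is 360 mm long (x), 230 mm wide (y); the sides and back are 3 mm thick and rise 45 mm above the floor, the front 105 mm.
- tube: Cardboard mailing tube with white end caps, 310 mm long, about 0.14 kg, loose in the upper drawer, roughly along it. The round part is 38 mm in diameter; the caps are square, 42 x 42 mm, 14 mm long. Origin: middle of its length, on its underside, 21 mm below its axis; x runs along the tube towards the drawer's back, z up as it lies.
- tube_front_end (a point): Centre of the tube's end face nearer the drawer's front; axes as the tube's.
- tube_back_end (a point): Centre of the tube's end face nearer the drawer's back; axes as the tube's.
- staples_box: Closed carton of staples, 56 x 36 x 30 mm high, loose in the upper drawer beside the tube; stays in the drawer. Origin: centre of its underside.
- calculator: Bystander: black desk calculator, 150 x 100 x 24 mm, lying on the cabinet's top behind its middle. Origin: centre of its underside.
- stapler: Bystander: black stapler, 150 x 36 x 54 mm high, on the table. Origin: centre of its underside.
- hole_punch: Bystander: two-hole paper punch, 105 x 130 x 66 mm high, on the table. Origin: centre of its underside.
- tape_dispenser: Bystander: black tape dispenser, 160 x 62 x 98 mm high, on the table. Origin: centre of its underside.
- mug: Bystander: white mug, 82 mm across, 95 mm high, on the table. Origin: centre of its underside.
- stamp: Bystander: rubber stamp with a turned wooden handle, 55 x 30 x 80 mm high, on the table. Origin: centre of its underside.

How it is judged (in metres and radians):
On the way, in this order (a step that is already met when the one before it is completed fails the run):
1. the upper drawer is pulled out to its stop (within 15 mm) (value of joint drawer above 0.205 m), for 0.1 s.
2. the gripped tube stands slantwise in the opening: its front end above the cabinet's top, its back end still below it (height (world z) of tube_front_end above 0.205 m and height (world z) of tube_back_end below 0.19 m and contact force between the fingers and tube above 1 N), for 0.1 s.
At the end, for the whole second after the job is handed in: The tube is held still between the fingers, touching neither the cabinet nor the calculator on it, with the centres of both its ends at least 40 mm above the cabinet's top (more than 244 mm above the table); the drawer is still at least 180 mm out and the staples carton is in it (height (world z) of each of tube_front_end, tube_back_end above 0.244 m and contact force between the fingers and tube above 2 N and contact force between tube and cabinet below 0.1 N and contact force between tube and calculator below 0.1 N and linear speed of tube below 0.03 m/s and angular speed of tube below 0.2 rad/s and value of joint drawer above 0.18 m and z of staples_box in the frame of drawer_in between -0.02 and 0.04 m and x of staples_box in the frame of drawer_in between -0.19 and 0.19 m and y of staples_box in the frame of drawer_in between -0.12 and 0.12 m); the arm keeps its last pose, push and grip.
It fails at once if the tube, once its front end is lifted off the drawer's floor, is forced against the cabinet or drawer (more than 50 N) (contact force between tube and cabinet above 50 N and height (world z) of tube_front_end above 0.115 m).
It fails at once if a bystander on the table or on the cabinet is moved by more than 30 mm (distance of any of calculator, stapler, hole_punch, tape_dispenser, mug, stamp from where it was at the start of the episode above 0.03 m).
It also fails if it takes over 48 s, if anything falls off the work surface, if the arm or the gripper's body presses on something with over 40 N, if the wrist force passes 120 N, or if a joint passes its speed limit or range.

## Robot

A 6-joint arm with a two-finger parallel gripper is mounted at the origin on the work surface. World frame = base frame: x ahead of the robot, y to its left, z up, the work surface at z = 0. Lengths are in mm, angles in rad, forces in N, time in s.
With the tool pointing down it reaches from about 275 to 1000 mm from the base axis. Payload 8.4 kg.
Tool frame: the origin (TCP) lies on the centre line of the jaws, within the pads' length; the fingertips stand 17 mm ahead of it and the grasp point (between the pads) lies 2 mm behind it; z points along the fingers, y is the line along which they close (so a half turn about z gives the same grasp; the last joint's range is limited). The gripper opens to 85 mm and grips with 20 to 120 N. Pads are 22 mm wide; open, the fingers measure 114 mm over their backs; the gripper's body (76 mm by 85 mm) begins 54 mm behind the grasp point. The pads swing forward as they close: fully open they stand 13 mm farther back than shut.
Start: joints at [-0.002, 0.353, 1.633, -0, 1.155, -0.002], TCP at [625.002, -0, 248.281] pointing down, gripper open.
Joint ranges: [-2.63, 2.63], [-0.92, 2.1], [0.06, 2.66], [-1.3, 4.44], [0, 2.69], [-3.02, 3.02]. Speed limits (rad/s): [2.22, 2.22, 2.79, 3.14, 3.14, 3.14].

## Interface

Orientations are given as a unit quaternion [x, y, z, w].
In Python, from plant import robot, optics, ticket, get_state gives the robot as it stands (robot), with the cameras (optics), the readings as plain functions and the job (ticket).
- The arm moves only by the tool nudge_tcp, called by a JSON object that holds its "op" and its "data", one argument or row to a line. Schema: {"type":"object","properties":{"plan":{"type":"array","items":{"type":"array","items":{"type":"number"},"minItems":6,"maxItems":6},"minItems":1,"maxItems":10},"aperture":{"type":"number"},"grip_n":{"type":"number"},"only":{"type":"string"},"quiet":{"type":"boolean"},"lines":{"type":"string"}},"required":["plan"],"additionalProperties":false}. plan is a list of rows, 1 to 10 of them, each of 6 numbers: dx, dy, dz in parts of the range, where 1.0 means 750 mm, then a rotation vector rx, ry, rz in shares of 2 rad (1.0 is 2 rad); each row is the pose to reach, as a shift and turn from the pose commanded when the call began, along the tool's axes at that moment; what a row does not reach only later rows make up. A row lasts 1/8 s, in which the tool goes at most 62.5 mm and 0.188 rad, less where a joint would pass 70% of its speed; a pose out of reach is approached as far as the arm can. aperture is the finger opening in mm, set as the call begins (left out keeps the last). The fingers move at their own pace and stop on an object; grip_n is the grip in N (left out, the last holds). Time passes only in rows, so rows that do not move let the fingers close. The tool returns the time, the measured TCP pose, the force, the opening and the grip force at its end. only (a regular expression) keeps the lines of the reply that match it, lines (a string "A,B") keeps lines A to B, and quiet returns only ok. A shift or turn number past 1, either way, is cut back to 1. Input that does not fit is refused with a message, and nothing moves.
- get_state(): the state, without advancing time (a new reading comes with each control period).
- optics.snapshot(name): name is "scene" or "side" or "wrist"; returns a dict with "img" (400x640x3 uint8, red, green, blue), "fx", "fy", "cx", "cy" (pixels), "position" and "rotation" of the camera in the world. Camera axes: x right, y down, z forward; pixel columns grow to the right and rows downward; lengths in mm; the calibration is good to about 2 mm. The wrist camera is an equidistant fisheye: a pixel r from the principal point sees the ray r / f radians off the axis. A picture is of the moment at which its call begins. There is no depth.
- ticket.finish_job(): hands the job in; it is judged then, once.
The state is a dict: "t": time; "joints": joint angles; "joint_vel": joint speeds; "effort": joint torques, N m; "tool_pos": TCP position; "ee_rot": TCP orientation; "contact_force": force on the tool from outside, world axes, zero at the start; "wrist_torque": the same for the moment, N m; "grip_width": finger opening in mm; "grip_force": force on a finger pad.
Only numpy, scipy, OpenCV 4.12 (cv2) and the standard library are available. Lean on these libraries where they do the work, as an engineer would, in place of code of your own. Each camera call takes 0.05 s, during which the arm holds its last target. There are 200 camera calls.

## Working session

There is one attempt and no reset: what is moved stays moved. The work goes in short steps, Python scripts to look and compute and a tool call to move; the robot and the scene stay as the last step left them, time stands still between calls to the robot, and variables do not carry over. Pictures are saved under pics/ and viewed, at most 10 in all, crops included, and the job is handed in when it is done.

```bash
ls; mkdir -p pics; python3 - <<'E'
from plant import robot, optics, ticket, get_state
import cv2
for n in("scene","side","wrist"):
    s=optics.snapshot(n); cv2.imwrite(f"pics/{n}0.png",s["img"][:,:,::-1])
    print(n,s["fx"],s["fy"],s["cx"],s["cy"],s["position"],s["rotation"])
st=get_state();print(st["t"],st["tool_pos"],st["ee_rot"],st["grip_width"])
E
```

```text
pics
plant.py
scene 509.6760714766278 509.6760714766278 335.0502857089587 198.44816410548268 [ 483.94538315 -426.37623966 1515.66631432] [ 0.98513247 -0.06577844  0.00588871 -0.15859554]
side 519.1056057360721 519.1056057360721 329.1561377660198 194.34249652390992 [ 477.60725327  566.20523838 1755.96665101] [-0.05474559  0.98510546 -0.16288939  0.0060992 ]
wrist 309.70691628693146 309.70691628693146 316.7157755371044 203.45634342906996 [624.41941254  67.54514788 373.46457414] [ 9.91203395e-01  3.67994404e-04 -3.01196140e-04  1.32346526e-01]
0.15 [6.24668252e+02 1.97984133e-02 2.47744088e+02] [ 7.07094242e-01  7.07119139e-01 -3.59172027e-04 -3.57408209e-04] 85.26355864720023
```

View pics/scene0.png

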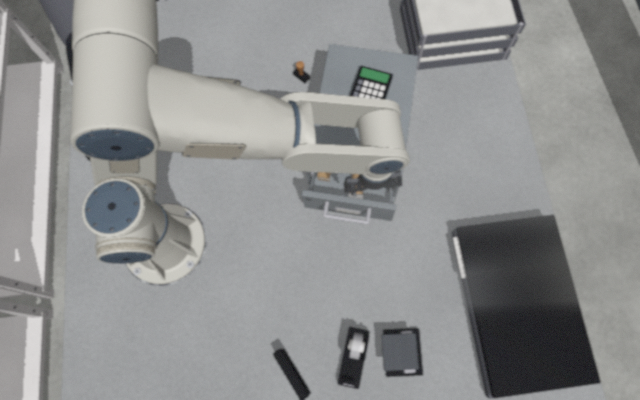

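View pics/side0.png

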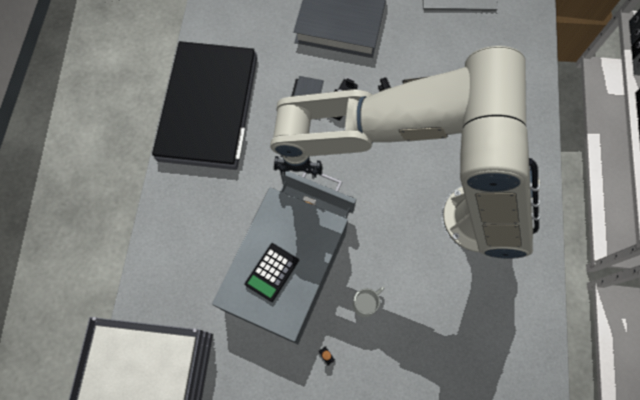

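The cabinet is up-left of centre: drawer front faces the scene camera at the bottom (handle in scene at about (347,213), side at about (330,178)). The calculator is at scene (372,83), and the stamp and mug are to the left (-x) of the cabinet. I'll enlarge the crops.

```bash
python3 - <<'E'
import cv2,numpy as np
a=cv2.imread("pics/scene0.png")[30:230,290:430]; b=cv2.imread("pics/side0.png")[150:350,205:375]
a=cv2.resize(a,None,fx=2.5,fy=2.5,interpolation=cv2.INTER_CUBIC); b=cv2.resize(b,None,fx=2.5,fy=2.5,interpolation=cv2.INTER_CUBIC)
cv2.imwrite("pics/comp1.png",np.hstack([a,b])); print(a.shape,b.shape)
E
```

```text
(500, 350, 3) (500, 425, 3)
```

View pics/comp1.png

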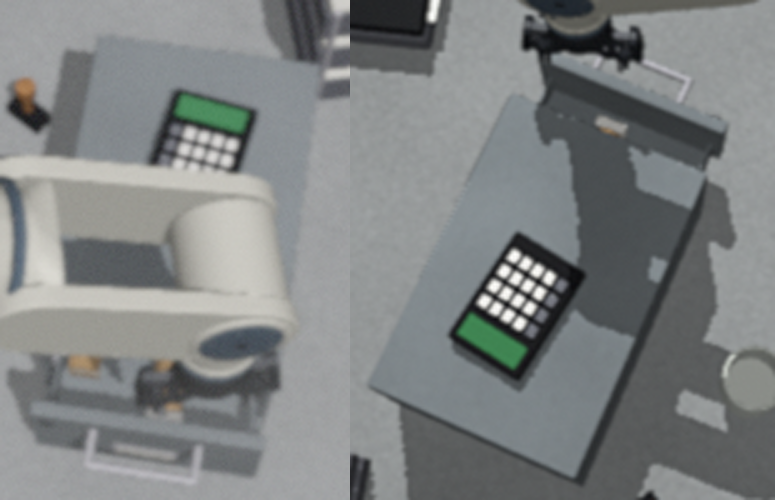

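View pics/wrist0.png

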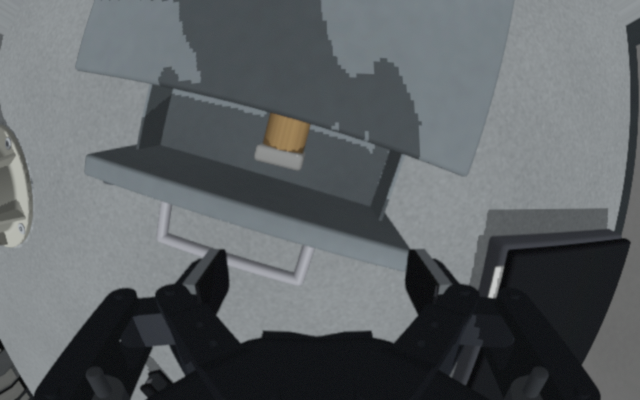

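The wrist view shows the handle bar corners at (162,240) and (299,281), the tube's front cap at about (280,157), and the cabinet's front top corners at (77,68) and (467,174). The side and scene views give the same corners, so I'll triangulate.

```bash
cat > h.py <<'E'
import numpy as np
from scipy.spatial.transform import Rotation as R
def ray(s,u,v,fish=False):
    d=np.array([(u-s["cx"])/s["fx"],(v-s["cy"])/s["fy"],1.])
    if fish:
        r=np.hypot(d[0],d[1]); d=np.array([*(d[:2]/r*np.sin(r)),np.cos(r)])
    q=np.array(s["rotation"]); M=R.from_quat(q).as_matrix() if q.size==4 else q.reshape(3,3)
    return np.array(s["position"]),M@d/np.linalg.norm(d)
def tri(*rays):
    A=sum(np.eye(3)-np.outer(d,d) for p,d in rays); b=sum((np.eye(3)-np.outer(d,d))@p for p,d in rays)
    x=np.linalg.solve(A,b); return x,[np.linalg.norm(np.cross(x-p,d)) for p,d in rays]
def onz(r,z): p,d=r; return p+d*(z-p[2])/d[2]
E
python3 - <<'E'
from h import *
from plant import robot, optics, ticket, get_state
np.set_printoptions(precision=1,suppress=True)
S,D,W=[optics.snapshot(n) for n in("scene","side","wrist")]
s=lambda u,v:ray(S,u,v); d=lambda u,v:ray(D,u,v); w=lambda u,v:ray(W,u,v,True)
print("hL",tri(s(325.2,216),w(162,240)),tri(s(325.2,216),d(341,182),w(162,240)));print("hR",tri(s(368.8,222),w(299,281)))
print("hz",onz(w(162,240),152),onz(w(299,281),152))
print("fL",tri(w(77,68),d(347.4,221)),onz(w(77,68),204)); print("fR",tri(w(467,174),d(271,188.8)),onz(w(467,174),204))
print("bL",tri(s(330,45.2),d(297,342)),"bR",tri(s(417.2,56),d(213,304)))
print("cap top", [onz(w(*p),114) for p in((258,145),(303,152))],"bottom front",[onz(w(*p),72) for p in((255,158),(300,168))])
print("front edge",[onz(w(*p),177) for p in((86,157),(407,252))])
E
```

```text
hL (array([495.5, -25.3, 152.7]), [np.float64(1.4288982341947256), np.float64(1.428898234194704)]) (array([494.9, -24.8, 151.1]), [np.float64(2.0256744461355614), np.float64(1.3253336628587742), np.float64(1.2669510145479757)])
hR (array([612.2, -59. , 151.5]), [np.float64(2.137815815076581), np.float64(2.137815815076414)])
hz [493.9 -24.8 152. ] [610.2 -58.3 152. ]
fL (array([459.7, 118.9, 199.6]), [np.float64(1.8863359440134875), np.float64(1.8863359440134648)]) [462.5 116.2 204. ]
fR (array([712.1,  42.4, 207.2]), [np.float64(2.2198902455484912), np.float64(2.2198902455483296)]) [715.1  39.8 204. ]
bL (array([574.3, 497.1, 190.1]), [np.float64(4.256773508124507), np.float64(4.256773508124384)]) bR (array([830.7, 417.6, 198.8]), [np.float64(0.7881966185733478), np.float64(0.7881966185734177)])
cap top [array([574.9,  48.1, 114. ]), array([613. ,  41.7, 114. ])] bottom front [array([563.4,  32.1,  72. ]), array([608.1,  21.7,  72. ])]
front edge [array([443.8,  51.6, 177. ]), array([689.2, -21.9, 177. ])]
```

Handle middle is about (553,-42,152) and the bar is 121 mm long, as it should be. Cabinet yaw is 73.6°, and the drawer is about 67 mm open, so it needs about 153 mm more. First I turn the tool across the bar above it.

Careful with the scale: shifts go in shares of 750 mm and turns go in shares of 2 rad. That gives: -72 mm / 750 = -0.096, 50 mm / 750 = 0.0667, -1.285 rad / 2 = -0.6425.

{"op": "nudge_tcp", "data": {
  "plan": [
    [-0.056,-0.096,0,0,0,-0.09],
    [-0.056,-0.096,0,0,0,-0.18],
    [-0.056,-0.096,0,0,0,-0.27],
    [-0.056,-0.096,0,0,0,-0.36],
    [-0.056,-0.096,0,0,0,-0.45],
    [-0.056,-0.096,0,0,0,-0.54],
    [-0.056,-0.096,0,0,0,-0.63],
    [-0.056,-0.096,0.04,0,0,-0.6425],
    [-0.056,-0.096,0.0667,0,0,-0.6425]
  ],
  "aperture": 40,
  "grip_n": 40
}}

```text
t: 1.42
tool_pos: [552.7, -42.0, 197.4]
ee_rot: [0.142, 0.99, 0.0, -0.0]
contact_force: [0.5, 0.5, -0.0]
grip_width: 40.2
grip_force: 0.0
```

```bash
python3 - <<'E'
from h import *
from plant import robot, optics, ticket, get_state
import cv2
s=optics.snapshot("wrist"); cv2.imwrite("pics/w1.png",s["img"][:,:,::-1])
st=get_state();M=R.from_quat(st["ee_rot"]).as_matrix();print(M.round(3),st["joints"])
print("handle mid in tool",M.T@(np.array([553,-42,152])-st["tool_pos"]))
E
```

```text
[[-0.959  0.282 -0.004]
 [ 0.282  0.959  0.   ]
 [ 0.004 -0.001 -1.   ]] [-7.84891363e-02  3.02600544e-01  1.83718045e+00 -1.43892502e-05
  1.00562563e+00 -1.36359313e+00]
handle mid in tool [-1.75999551  0.36356089 42.98337304]
```

View pics/w1.png

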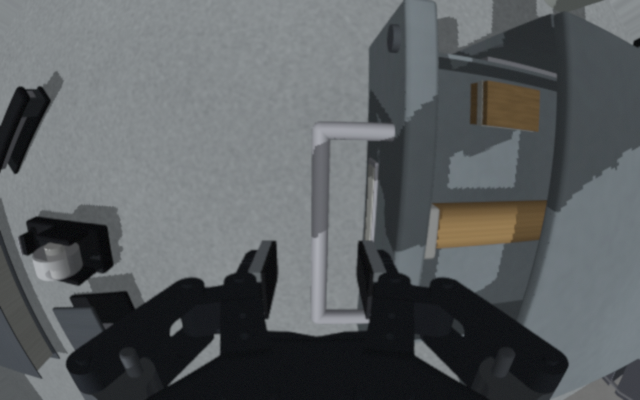

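The bar sits between the fingers (column 320, fingers at 272 and 362) and the inner finger clears the front. The carton is at (508,105) and the tube at (490,225). Next: descend and grip.

In the tool's units: 45 mm / 750 = 0.06, 25 mm / 750 = 0.0333.

{"op": "nudge_tcp", "data": {
  "plan": [
    [-0.0027,0,0.0333,0,0,0],
    [-0.0027,0,0.06,0,0,0],
    [-0.0027,0,0.06,0,0,0]
  ]
}}

```text
t: 1.85
tool_pos: [554.1, -42.5, 152.5]
ee_rot: [0.142, 0.99, -0.0, -0.001]
contact_force: [0.2, -0.1, 0.1]
grip_width: 40.2
grip_force: 0.0
```

{"op": "nudge_tcp", "data": {
  "plan": [
    [0,0,0,0,0,0],
    [0,0,0,0,0,0],
    [0,0,0,0,0,0],
    [0,0,0,0,0,0]
  ],
  "aperture": 0,
  "grip_n": 60
}}

```text
t: 2.35
tool_pos: [555.6, -42.5, 154.5]
ee_rot: [0.142, 0.99, 0.0, 0.001]
contact_force: [-1.6, 2.1, 6.3]
grip_width: 8.0
grip_force: 58.6
```

In the tool's units: -145 mm / 750 = -0.1933, -138 mm / 750 = -0.184.

{"op": "nudge_tcp", "data": {
  "plan": [
    [0,-0.02,0,0,0,0],
    [0,-0.0467,0,0,0,0],
    [0,-0.0733,0,0,0,0],
    [0,-0.1,0,0,0,0],
    [0,-0.1267,0,0,0,0],
    [0,-0.1493,0,0,0,0],
    [0,-0.168,0,0,0,0],
    [0,-0.184,0,0,0,0],
    [0,-0.1933,0,0,0,0],
    [0,-0.1933,0,0,0,0]
  ]
}}

```text
t: 3.6
tool_pos: [513.0, -182.2, 154.5]
ee_rot: [0.143, 0.99, -0.0, -0.001]
contact_force: [-7.7, 0.5, 13.3]
grip_width: 7.8
grip_force: 60.0
```

{"op": "nudge_tcp", "data": {
  "plan": [
    [0,-0.004,0,0,0,0],
    [0,-0.008,0,0,0,0],
    [0,-0.0107,0,0,0,0],
    [0,-0.0107,0,0,0,0]
  ]
}}

```text
t: 4.1
tool_pos: [510.9, -189.0, 154.5]
ee_rot: [0.143, 0.99, 0.0, -0.001]
contact_force: [-6.7, 4.1, 13.7]
grip_width: 7.5
grip_force: 60.0
```

In the tool's units: -4 mm / 750 = -0.0053, -2 mm / 750 = -0.0027.

{"op": "nudge_tcp", "data": {
  "plan": [
    [0,-0.0027,0,0,0,0],
    [0,-0.0053,0,0,0,0],
    [0,-0.0053,0,0,0,0]
  ]
}}

```text
t: 4.47
tool_pos: [510.0, -192.0, 154.4]
ee_rot: [0.143, 0.99, 0.001, -0.001]
contact_force: [-6.2, 8.3, 13.5]
grip_width: 7.8
grip_force: 60.1
```

In the tool's units: -4 mm / 750 = -0.0053, -2 mm / 750 = -0.0027.

{"op": "nudge_tcp", "data": {
  "plan": [
    [0,-0.0027,0,0,0,0],
    [0,-0.0053,0,0,0,0],
    [0,-0.0053,0,0,0,0]
  ]
}}

```text
t: 4.85
tool_pos: [509.9, -192.3, 154.5]
ee_rot: [0.144, 0.99, 0.004, -0.0]
contact_force: [1.2, 29.4, 14.4]
grip_width: 7.7
grip_force: 60.6
```

The drawer is at its stop: the force jumped to 29 N and the TCP stopped at (510,-192). Now I release, lift, turn back by 90° and move over the drawer.

In the tool's units: 7 mm / 750 = 0.0093.

{"op": "nudge_tcp", "data": {
  "plan": [
    [0,0.0093,0,0,0,0],
    [0,0.0093,0,0,0,0],
    [0,0.0093,0,0,0,0],
    [0,0.0093,0,0,0,0]
  ],
  "aperture": 40,
  "grip_n": 60
}}

```text
t: 5.35
tool_pos: [511.4, -190.7, 153.3]
ee_rot: [0.143, 0.99, -0.0, -0.0]
contact_force: [0.2, -0.4, 0.1]
grip_width: 40.0
grip_force: 0.0
```

{"op": "nudge_tcp", "data": {
  "plan": [
    [0,0,-0.0667,0,0,0],
    [0,0,-0.14,0,0,0],
    [0,0.08,-0.1533,0,0,0.09],
    [0,0.1333,-0.1533,0,0,0.18],
    [0,0.1333,-0.1533,0,0,0.27],
    [0,0.1333,-0.1533,0,0,0.36],
    [0,0.1333,-0.1533,0,0,0.45],
    [0,0.1333,-0.1533,0,0,0.54],
    [0,0.1333,-0.1533,0,0,0.63],
    [0,0.1333,-0.1533,0,0,0.72]
  ]
}}

```text
t: 6.6
tool_pos: [539.6, -94.7, 268.2]
ee_rot: [0.762, 0.648, -0.0, -0.0]
contact_force: [0.4, 0.6, 0.2]
grip_width: 39.7
grip_force: 0.0
```

{"op": "nudge_tcp", "data": {
  "plan": [
    [0,0,0,0,0,0.0655],
    [0,0,0,0,0,0.0655]
  ],
  "aperture": 70
}}

```text
t: 6.85
tool_pos: [539.6, -94.7, 268.2]
ee_rot: [0.8, 0.599, -0.0, -0.0]
contact_force: [0.1, 0.2, -0.6]
grip_width: 69.7
grip_force: 0.0
```

```bash
python3 - <<'E'
from h import *
from plant import robot, optics, ticket, get_state
import cv2
s=optics.snapshot("wrist"); cv2.imwrite("pics/w2.png",s["img"][:,:,::-1])
st=get_state();M=R.from_quat(st["ee_rot"]).as_matrix();print(M.round(3),st["joints"])
s=optics.snapshot("scene"); d=optics.snapshot("side")
a=cv2.resize(s["img"][110:310,260:420,::-1],None,fx=2.5,fy=2.5,interpolation=2); b=cv2.resize(d["img"][70:270,230:390,::-1],None,fx=2.5,fy=2.5,interpolation=2)
cv2.imwrite("pics/comp2.png",np.hstack([a,b]))
E
```

```text
[[ 0.28  0.96 -0.  ]
 [ 0.96 -0.28 -0.  ]
 [-0.   -0.   -1.  ]] [-1.76294839e-01  2.13865546e-01  1.77755672e+00 -1.30685983e-04
  1.15030496e+00  1.07191120e-01]
```

View pics/w2.png

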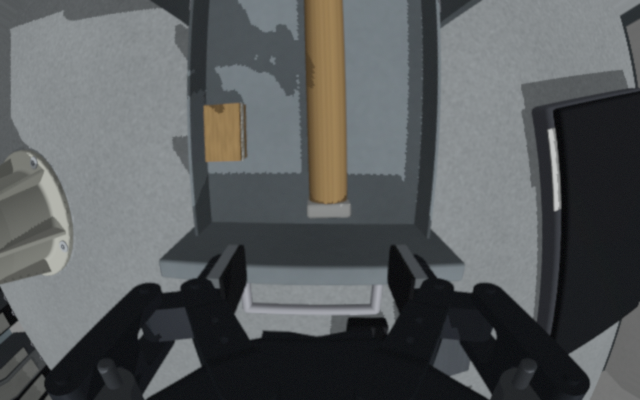

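View pics/comp2.png

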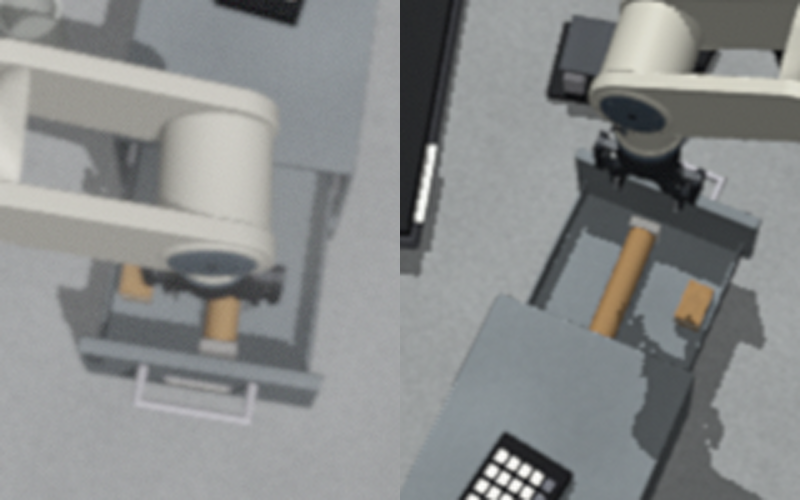

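The wrist view shows the cap's top at columns 307–350, rows 203–216. The tube's edges are about (306,180)/(347,180) and (304,20)/(342,20), and the carton is at (224,132), well to the left. I'll measure the tube from two views.

```bash
python3 - <<'E'
from h import *
from plant import robot, optics, ticket, get_state
import cv2
np.set_printoptions(precision=1,suppress=True)
W=optics.snapshot("wrist");D=optics.snapshot("side");st=get_state();M=R.from_quat(st["ee_rot"]).as_matrix()
w=lambda u,v:ray(W,u,v,True)
for a,b in(((349,216),(323.2,156.8)),((307.5,217),(334,161.2))):
    print("cap front top",tri(w(*a),ray(D,*b)),onz(w(*a),114))
hsv=cv2.cvtColor(W["img"],cv2.COLOR_RGB2HSV); m=cv2.inRange(hsv,(8,70,60),(30,255,255)); m[:,:270]=0;m[:,400:]=0
ax=[]
for r in(15,60,100,140,180):
    c=np.where(m[r])[0]; p=onz(w((c.min()+c.max())/2,r),93); ax.append(p)
    L,Rr=onz(w(c.min(),r),93),onz(w(c.max(),r),93); print(r,c.min(),c.max(),"axis",p,"width",np.linalg.norm(L-Rr),"tool",M.T@(p-st["tool_pos"]))
v=ax[0]-ax[-1]; print("tube yaw",np.degrees(np.arctan2(v[1],v[0])))
print("cabinet edge",[onz(w(*p),204) for p in((190,24),(441,22))])
# triangulate tube top centreline where it passes under... height check by side image axis
hs=cv2.inRange(cv2.cvtColor(D["img"],cv2.COLOR_RGB2HSV),(8,70,60),(30,255,255))
n,l,s,c=cv2.connectedComponentsWithStats(hs[100:260,280:380]); print(s[1:],c[1:]+[280,100])
E
```

```text
cap front top (array([ 563.9, -124.6,  108.4]), [np.float64(1.064525718000862), np.float64(1.0645257180009209)]) [ 562.8 -123.2  114. ]
cap front top (array([ 525.2, -112.8,  110.2]), [np.float64(1.6615219627590874), np.float64(1.661521962759071)]) [ 524.6 -113.1  114. ]
15 305 342 axis [594.4  71.8  93. ] width 35.94318043395557 tool [174.9   5.9 175.2]
60 306 344 axis [582.5  26.1  93. ] width 36.4138641444112 tool [127.7   7.3 175.2]
100 307 345 axis [572.3 -12.2  93. ] width 36.419509717750294 tool [ 88.1   8.3 175.2]
140 308 345 axis [562.  -49.8  93. ] width 35.85898464930956 tool [ 49.1   8.9 175.2]
180 309 346 axis [552.1 -88.1  93. ] width 36.67700393027849 tool [  9.6  10.2 175.2]
tube yaw 75.20650733122675
cabinet edge [array([498.5,  59. , 204. ]), array([654.5,  14.9, 204. ])]
[[ 26  61  26  44 467]
 [ 60  82  15  19 173]] [[318.7 182.2]
 [347.3 191.2]]
```

The tube's axis is at yaw 75.2° with its front end at (544,-118). Its top triangulates at about 110 mm (114 expected) and its width is about 36.5 mm, all plausible. I'll grasp 50 mm behind the front end at TCP (557,-70,95): tool shift (29, 9.5, 173), turn -0.025.

In the tool's units: 173 mm / 750 = 0.2307, 9.5 mm / 750 = 0.0127, -0.025 rad / 2 = -0.0125.

{"op": "nudge_tcp", "data": {
  "plan": [
    [0.0387,0.0127,0.0533,0,0,-0.0125],
    [0.0387,0.0127,0.12,0,0,-0.0125],
    [0.0387,0.0127,0.1733,0,0,-0.0125],
    [0.0387,0.0127,0.2067,0,0,-0.0125],
    [0.0387,0.0127,0.2307,0,0,-0.0125],
    [0.0387,0.0127,0.2307,0,0,-0.0125],
    [0.0387,0.0127,0.2307,0,0,-0.0125]
  ],
  "aperture": 70
}}

```text
t: 7.98
tool_pos: [557.7, -69.4, 96.2]
ee_rot: [0.793, 0.609, 0.0, 0.0]
contact_force: [-0.1, -0.7, -0.0]
grip_width: 70.1
grip_force: 0.0
```

{"op": "nudge_tcp", "data": {
  "plan": [
    [0,0,0,0,0,0],
    [0,0,0,0,0,0],
    [0,0,0,0,0,0],
    [0,0,0,0,0,0],
    [0,0,0,0,0,0],
    [0,0,0,0,0,0]
  ],
  "aperture": 20,
  "grip_n": 90
}}

```text
t: 8.72
tool_pos: [557.6, -69.3, 96.6]
ee_rot: [0.793, 0.609, 0.001, 0.001]
contact_force: [-1.6, 0.5, 8.8]
grip_width: 35.3
grip_force: 89.0
```

```bash
python3 -c "
from plant import robot, optics, ticket, get_state
print(get_state()['joints'])"
```

```text
[-1.26307082e-01  4.45806053e-01  1.88912665e+00 -4.81835747e-05
  8.05105957e-01  1.34603158e-01]
```

Gripped (35 mm at 89 N). Next is the tilt about the tube's back bottom corner, which is 260 mm along the tool's x and 25 mm below the TCP, lifted about 4 mm. First half of the tilt, then check.

In the tool's units: -61 mm / 750 = -0.0813, 2.6 mm / 750 = 0.0035, -0.225 rad / 2 = -0.1125.

{"op": "nudge_tcp", "data": {
  "plan": [
    [0,0,-0.004,0,0,0],
    [0.0035,0,-0.0307,0,-0.0375,0],
    [0.0088,0,-0.056,0,-0.075,0],
    [0.016,0,-0.0813,0,-0.1125,0],
    [0.016,0,-0.0813,0,-0.1125,0]
  ]
}}

```text
t: 9.35
tool_pos: [561.3, -56.4, 157.3]
ee_rot: [0.787, 0.606, -0.088, 0.069]
contact_force: [0.4, 0.3, -1.2]
grip_width: 35.8
grip_force: 89.9
```

```bash
python3 -c "
from plant import robot, optics, ticket, get_state
s=get_state();print(s['joints'],s['wrist_torque'])"
```

```text
[ 0.02105343  0.39546572  1.81879124 -0.25677601  1.00311657  0.42670265] [ 0.04281175 -0.00811105  0.05455493]
```

Contact force is near zero and the tube is moving freely. Second half of the tilt.

In the tool's units: -57.4 mm / 750 = -0.0765, -38.6 mm / 750 = -0.0515, -0.225 rad / 2 = -0.1125.

{"op": "nudge_tcp", "data": {
  "plan": [
    [0.0035,0,-0.0259,0,-0.0375,0],
    [0.0088,0,-0.0515,0,-0.075,0],
    [0.016,0,-0.0765,0,-0.1125,0],
    [0.016,0,-0.0765,0,-0.1125,0],
    [0.016,0,-0.0765,0,-0.1125,0]
  ]
}}

```text
t: 9.98
tool_pos: [565.6, -34.5, 208.4]
ee_rot: [0.773, 0.594, -0.177, 0.135]
contact_force: [-0.6, -1.1, -1.3]
grip_width: 35.4
grip_force: 89.9
```

```bash
python3 - <<'E'
from h import *
from plant import robot, optics, ticket, get_state
import cv2
st=get_state();M=R.from_quat(st["ee_rot"]).as_matrix();print(M.round(3),st['joints'],st['wrist_torque'])
p=st["tool_pos"]; ax=p+4*M[:,2]
print("front",ax-50*M[:,0],"back",ax+260*M[:,0])
s=optics.snapshot("wrist"); d=optics.snapshot("side")
a=cv2.resize(s["img"][:,:,::-1],(480,300)); b=cv2.resize(d["img"][70:270,230:390,::-1],None,fx=1.5,fy=1.5,interpolation=2)
cv2.imwrite("pics/comp3.png",np.hstack([a,b]))
E
```

```text
[[ 0.232  0.966 -0.114]
 [ 0.871 -0.258 -0.418]
 [-0.434 -0.002 -0.901]] [ 0.16481261  0.40688579  1.72834821 -0.43049142  1.23520359  0.6163581 ] [ 0.16347736 -0.05130239  0.03110817]
front [553.56587278 -79.72157008 226.44107599] back [625.42744539 190.23216637  92.05024833]
```

View pics/comp3.png

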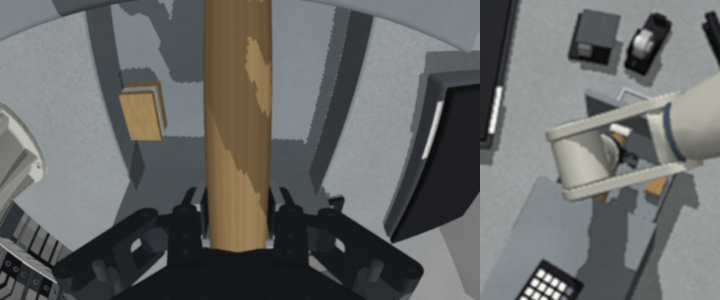

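The tube stands slantwise in the grip (columns 205–272 in the wrist image) and passes under the cabinet's edge; the carton at (143,112) is untouched. Front is about 226 mm high and back about 92 mm. Now I draw it out along its axis.

In the tool's units: -84 mm / 750 = -0.112, -64 mm / 750 = -0.0853.

{"op": "nudge_tcp", "data": {
  "plan": [
    [-0.0107,0,0,0,0,0],
    [-0.032,0,0,0,0,0],
    [-0.0587,0,0,0,0,0],
    [-0.0853,0,0,0,0,0],
    [-0.112,0,0,0,0,0],
    [-0.112,0,0,0,0,0]
  ]
}}

```text
t: 10.82
tool_pos: [546.7, -108.6, 247.2]
ee_rot: [0.774, 0.593, -0.177, 0.136]
contact_force: [-0.1, 0.4, -1.5]
grip_width: 35.2
grip_force: 89.9
```

{"op": "nudge_tcp", "data": {
  "plan": [
    [-0.0267,0,0,0,0,0],
    [-0.0533,0,0,0,0,0],
    [-0.08,0,0,0,0,0],
    [-0.1067,0,0,0,0,0],
    [-0.1227,0,0,0,0,0],
    [-0.1227,0,0,0,0,0]
  ]
}}

```text
t: 11.58
tool_pos: [525.4, -187.8, 286.6]
ee_rot: [0.774, 0.593, -0.177, 0.136]
contact_force: [-0.7, 0.4, -2.0]
grip_width: 35.5
grip_force: 89.9
```

```bash
python3 - <<'E'
from h import *
from plant import robot, optics, ticket, get_state
st=get_state();M=R.from_quat(st["ee_rot"]).as_matrix();print(st['joints'],st['wrist_torque'])
p=st["tool_pos"]; ax=p+4*M[:,2]
print("front",ax-50*M[:,0],"back",ax+260*M[:,0], "up 150 in tool",M.T@[0,0,150])
E
```

```text
[-0.09321057  0.25311826  1.75919564 -0.4694368   1.24571842  0.34790098] [ 0.22967053 -0.06673229 -0.03736457]
front [ 513.25383666 -233.00490076  304.71496994] back [585.73650101  36.59132575 169.94057318] up 150 in tool [-6.52134178e+01  1.28609676e-01 -1.35082174e+02]
```

The back end is out: about 20 mm in front of the cabinet edge at its nearest corner. A little more outward, then straight up 150 mm.

In the tool's units: -135 mm / 750 = -0.18, -124 mm / 750 = -0.1653.

{"op": "nudge_tcp", "data": {
  "plan": [
    [-0.016,0,0,0,0,0],
    [-0.0267,0,-0.0107,0,0,0],
    [-0.0387,0,-0.0347,0,0,0],
    [-0.0507,0,-0.0613,0,0,0],
    [-0.064,0,-0.088,0,0,0],
    [-0.0773,0,-0.1147,0,0,0],
    [-0.0907,0,-0.1413,0,0,0],
    [-0.104,0,-0.1653,0,0,0],
    [-0.112,0,-0.18,0,0,0],
    [-0.112,0,-0.18,0,0,0]
  ]
}}

```text
t: 12.82
tool_pos: [521.4, -203.4, 445.2]
ee_rot: [0.773, 0.594, -0.176, 0.136]
contact_force: [0.5, -0.2, -1.0]
grip_width: 35.6
grip_force: 89.9
```

{"op": "nudge_tcp", "data": {
  "plan": [
    [0,0,0,0,0,0],
    [0,0,0,0,0,0],
    [0,0,0,0,0,0],
    [0,0,0,0,0,0]
  ]
}}

```text
t: 13.32
tool_pos: [521.1, -203.4, 444.0]
ee_rot: [0.773, 0.594, -0.177, 0.136]
contact_force: [-0.6, -0.4, -0.6]
grip_width: 35.2
grip_force: 89.9
```

```bash
python3 - <<'E'
from h import *
from plant import robot, optics, ticket, get_state
import cv2
st=get_state();M=R.from_quat(st["ee_rot"]).as_matrix();print(st['joints'],abs(np.array(st['joint_vel'])).max())
p=st["tool_pos"]; ax=p+4*M[:,2]
print("front",ax-50*M[:,0],"back",ax+260*M[:,0])
W=optics.snapshot("wrist");d=optics.snapshot("scene")
a=cv2.resize(W["img"][:,:,::-1],(480,300)); b=cv2.resize(d["img"][60:260,260:460,::-1],None,fx=1.5,fy=1.5)
cv2.imwrite("pics/comp4.png",np.hstack([a,b]))
E
```

```text
[-0.12144987  0.13870253  1.55657272 -0.44589797  1.51943204  0.1792854 ] 0.002173957787318298
front [ 509.04932042 -248.5903648   462.10099856] back [581.0198165   21.10725491 327.25500634]
```

View pics/comp4.png

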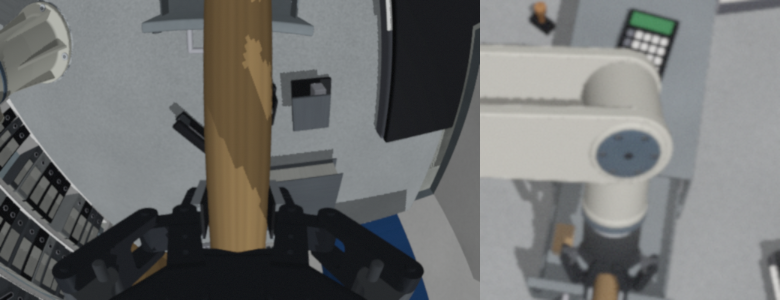

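The tube sits unslipped in the grip, both ends at least 327 mm high. The drawer is still open with the carton in it (565,238 in the composite), and the calculator has not moved. Handing in.

```bash
python3 -c "
from plant import robot, optics, ticket, get_state
print(ticket.finish_job())"
```

```text
the job is handed in; nothing more can be done
None
```

The job is handed in at about 13 s with no verdict returned: the tube is held still with both ends at least 327 mm above the table (over 120 mm clear of the cabinet's top), and the drawer is open at its stop with the carton in it; the calculator looked unmoved, and I saw no contact with the things on the table.

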